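Snap the small-parts box lid shut all round

TASK

The white lid of the blue small-parts box has an orange rim flap along each of its four sides, and all four stand raised. Press every flap down with the fingertips until it clicks shut and stays flush, then move clear. Only press: do not lift, tip or shove the box, and leave the things around it where they are.

Things in the scene. Friction and masses are not known exactly. Their poses are not given: they have to be found in the camera images.
- parts_box: Loose blue box, about 0.8 kg, 160 (x) x 120 (y) x 54 mm, white lid. Origin: centre of its underside; z up. Lid plate, corner blocks and centre panel (top 53 mm up) are fixed to it; along each side between the corners lies an orange flap hinged at its inner edge. (Mind the tall slim post of the bench frame at the bench's near right corner, x 0.29, y -0.37: swing past it with the arm drawn in.)
- flap_far (a joint): Angle (rad) of the orange rim flap on the box's own +x side, 60 mm long, 32 mm deep from its hinge (28 mm inside the box's side) to its outer edge, 4.5 mm thick. 0 = shut, flush; 0.32 = raised, outer edge about 10 mm up. A snap catch resists with up to about 8 to 14 N at the press point; past roughly two thirds of its travel the flap snaps down by itself and stays shut; let go before that, it springs back up to 0.23 or more.
- flap_far_press (a point): Point on top of that flap, mid-length, 20 mm outward of its hinge: a good place to press straight down. It moves with the flap; 6 mm high over its shut height when raised. Shut height: 54 mm above the bench. Its x axis points outward from the box along the flap, its z axis up from the flap.
- flap_left (a joint): Angle (rad) of the orange rim flap on the box's own +y side, 100 mm long, 32 mm deep from its hinge (28 mm inside the box's side) to its outer edge, 4.5 mm thick. 0 = shut, flush; 0.32 = raised, outer edge about 10 mm up. A snap catch resists with up to about 8 to 14 N at the press point; past roughly two thirds of its travel the flap snaps down by itself and stays shut; let go before that, it springs back up to 0.23 or more.
- flap_left_press (a point): Point on top of that flap, mid-length, 20 mm outward of its hinge: a good place to press straight down. It moves with the flap; 6 mm high over its shut height when raised. Shut height: 54 mm above the bench. Its x axis points outward from the box along the flap, its z axis up from the flap.
- flap_near (a joint): Angle (rad) of the orange rim flap on the box's own -x side, 60 mm long, 32 mm deep from its hinge (28 mm inside the box's side) to its outer edge, 4.5 mm thick. 0 = shut, flush; 0.32 = raised, outer edge about 10 mm up. A snap catch resists with up to about 8 to 14 N at the press point; past roughly two thirds of its travel the flap snaps down by itself and stays shut; let go before that, it springs back up to 0.23 or more.
- flap_near_press (a point): Point on top of that flap, mid-length, 20 mm outward of its hinge: a good place to press straight down. It moves with the flap; 6 mm high over its shut height when raised. Shut height: 54 mm above the bench. Its x axis points outward from the box along the flap, its z axis up from the flap.
- flap_right (a joint): Angle (rad) of the orange rim flap on the box's own -y side, 100 mm long, 32 mm deep from its hinge (28 mm inside the box's side) to its outer edge, 4.5 mm thick. 0 = shut, flush; 0.32 = raised, outer edge about 10 mm up. A snap catch resists with up to about 8 to 14 N at the press point; past roughly two thirds of its travel the flap snaps down by itself and stays shut; let go before that, it springs back up to 0.23 or more.
- flap_right_press (a point): Point on top of that flap, mid-length, 20 mm outward of its hinge: a good place to press straight down. It moves with the flap; 6 mm high over its shut height when raised. Shut height: 54 mm above the bench. Its x axis points outward from the box along the flap, its z axis up from the flap.
- sleeve_black: Loose bystander: black plastic flanged sleeve, 24 mm across, 15 mm tall, standing beside the box. Origin: centre of its underside.
- bearing_loose: Loose bystander: ball bearing lying flat, 26 mm across, 8 mm thick, beside the box. Origin: centre of its underside.
- housing_loose: Loose bystander: light grey machined housing, 30x49x37 mm. Origin: centre of its underside.
- tape: Loose bystander: yellow tape roll lying flat, 58 mm across, 19 mm tall. Origin: centre of its underside.
- marker: Loose bystander: white marker pen with a black cap lying flat, 119 mm long, 15 mm thick. Origin: centre of its underside.
- screwdriver: Loose bystander: orange-handled screwdriver lying flat, 205 mm long, 26 mm thick. Origin: centre of its underside.

How it is judged (in metres and radians):
At the end, for the whole second after the job is handed in: All four flaps are shut (each within 0.05 rad of flush), and the box stands level and still on the bench within 4 cm of where it started (value of joint each of flap_far, flap_left, flap_near, flap_right below 0.05 rad and distance of parts_box from where it was at the start of the episode below 0.04 m and height (world z) of parts_box below 0.006 m and angle between parts_box's own z axis and vertical below 0.05 rad and linear speed of parts_box below 0.02 m/s); the robot touches nothing.
It fails at once if the box is lifted or tipped up (height (world z) of parts_box above 0.015 m or angle between parts_box's own z axis and vertical above 0.15 rad).
It fails at once if the box is shoved more than 4 cm from its place (distance of parts_box from where it was at the start of the episode above 0.04 m).
It fails at once if a bystander (sleeve, bearing, housing, tape, marker, screwdriver) is lifted or moved more than 2.5 cm (distance of any of sleeve_black, bearing_loose, housing_loose, tape, marker, screwdriver from where it was at the start of the episode above 0.025 m).
It also fails if it takes over 45 s, if anything falls off the work surface, if the arm or the gripper's body presses on something with over 40 N, if the wrist force passes 120 N, or if a joint passes its speed limit or range.

ROBOT

A 6-joint arm with a two-finger parallel gripper is mounted at the origin on a cart in front of the work surface, level with it; the furniture and walls round the work are solid. World frame = base frame: x ahead of the robot, y to its left, z up, the work surface at z = 0. Lengths are in mm, angles in rad, forces in N, time in s.
With the tool pointing down it reaches from about 275 to 850 mm from the base axis. Payload 19 kg.
Tool frame: the origin (TCP) lies at the very end of the fingers, on their centre line; the grasp point (between the pads) lies 19 mm behind it (grasp_offset is the distance from the TCP to the grasp point, in mm); z points along the fingers, y is the line along which they close (so a half turn about z gives the same grasp; the last joint's range is limited). The gripper opens to 85 mm and grips with 20 to 120 N. Pads are 22 mm wide; open, the fingers measure 114 mm over their backs; the gripper's body (76 mm by 85 mm) begins 54 mm behind the grasp point. The pads swing forward as they close: fully open they stand 13 mm farther back than shut.
Start: joints at [1.213, 0.15, 1.437, -0, 1.554, -0.134], TCP at [127.62, 560.628, 231.267] pointing down, gripper open.
Joint ranges: [-2.8, 2.8], [-0.68, 2.1], [0.12, 2.68], [-1.39, 4.53], [0.16, 2.79], [-2.81, 2.81]. Speed limits (rad/s): [1.89, 1.89, 2.22, 3.01, 3.01, 3.01].

INTERFACE

Orientations are given as a rotation vector (axis times angle).
In Python, from bench import * gives the robot as it stands. The module is installed in compiled form; this text tells all that it offers. Calls block until the motion is done:
- move_ptp(position, orientation): joint-space move of the TCP to a pose.
- movel(position, speed=150, attitude=None): straight line of the TCP; attitude=None keeps the orientation; speed is the mean speed in mm/s.
- move_joints(angles): joint-space move.
- move_gripper(opening): opening from 0.0 (shut) to 1.0 (fully open); the grip force is fixed at half the most; returns when the fingers have stopped.
- pause(seconds).
- solve_ik(position, orientation): joint angles nearest the present ones, or None.
- get_obs(): the state.
- snapshot(name): name is "scene" or "top" or "wrist"; returns a dict with "frame" (480x640x3 uint8, red, green, blue), "intrinsics" (3x3 intrinsics, pixels), "extrinsics" (4x4, takes a point from camera to world coordinates). Camera axes: x right, y up, looking along -z (the intrinsics and any distortion apply to the point x, -y, -z); pixel columns grow to the right and rows downward; lengths in mm; the calibration is good to about 2 mm. A picture is of the moment at which its call begins. There is no depth.
A pose or a line that the arm cannot do raises MotionError and nothing moves.
- hand_in(): hands the job in; it is judged then, once.
Trained networks look in a picture, given as the dict that the camera call returned (one of the last four; its "shot" number tells which), for a name from the list of things; names that differ only in an ending like _2 or _b are one class to them, and where a whole thing is asked for, a point or a joint stands for the part that bears it (a point fixed in the world has none). Each returns a list of dicts, best first, with "confidence" (0 to 1); they miss things now and then, are a little off and sometimes report something else, mostly with a low value. They report only what shows in the picture. A call takes as long as a camera call.
- boxes_of(picture, target): "at" ([column, row] in pixels, amid what is visible of it).
- trace(picture, target): "region" (480x640 bool, what is visible of it) and "at" ([column, row] in pixels, amid what is visible of it).
- pinpoint(picture, target): "at" ([column, row] in pixels: a listed point, or the origin of a listed thing).
The state is a dict: "time": time; "joint_pos": joint angles; "qd": joint speeds; "joint_torque": joint torques, N m; "eef_pos": TCP position; "orientation": TCP orientation; "force": force on the tool from outside, world axes, zero at the start; "torque": the same for the moment, N m; "gripper_width": opening from 0.0 (shut) to 1.0 (fully open); "grip_force": force on a finger pad.
Only numpy, scipy, OpenCV 4.12 (cv2) and the standard library are available. Lean on these libraries where they do the work, as an engineer would, in place of code of your own. Each camera call takes 0.05 s, during which the arm holds its last target. There are 200 camera calls.

## Working session

There is one attempt and no reset: what is moved stays moved. The work goes in short steps, each a Python script; the robot and the scene stay as the last script left them, time stands still between calls to the robot, and variables do not carry over. Pictures are saved under pics/ and viewed, at most 10 in all, crops included, and the job is handed in when it is done.

```bash
mkdir -p pics; cat > h.py <<'E'
from bench import *
import numpy as np, cv2
def ray(s,px):
    K=np.array(s["intrinsics"]);T=np.array(s["extrinsics"])
    d=np.linalg.inv(K)@[px[0],px[1],1]; d=T[:3,:3]@[d[0],-d[1],-d[2]]
    return T[:3,3],d
def at_z(s,px,z):
    o,d=ray(s,px); return o+d*(z-o[2])/d[2]
def save(s,n): cv2.imwrite("pics/"+n+".png",s["frame"][:,:,::-1])
E
python3 - <<'E'
from h import *
o=get_obs();print(o["time"],o["orientation"],o["force"],o["gripper_width"])
for c in ["top","scene"]:
    s=snapshot(c);save(s,c+"1")
    print(c,s["extrinsics"])
    for n in ["flap_far_press","flap_left_press","flap_near_press","flap_right_press"]:
        for r in pinpoint(s,n)[:2]: print(n,r["confidence"],np.round(r["at"]),at_z(s,r["at"],60).round(1))
    for n in ["parts_box"]:
        for r in pinpoint(s,n)[:1]: print(n,r["confidence"],np.round(r["at"]),at_z(s,r["at"],0).round(1))
    for n in ["sleeve_black","bearing_loose","housing_loose","tape","marker","screwdriver"]:
        for r in pinpoint(s,n)[:1]: print(n,r["confidence"],np.round(r["at"]),at_z(s,r["at"],0).round(0))
print(get_obs()["time"])
E
```

```text
0.0 [-3.50766871e-01 -3.12165191e+00  1.87580142e-03] [-0.40550441  0.34871036  0.2077104 ] 1.004760986088689
top [[-4.80717105e-03  9.89728896e-01 -1.42876186e-01  3.90351388e+02]
 [-9.99962454e-01 -5.78787151e-03 -6.44917218e-03 -4.64412304e+01]
 [-7.20988106e-03  1.42839819e-01  9.89719558e-01  1.12155186e+03]
 [ 0.00000000e+00  0.00000000e+00  0.00000000e+00  1.00000000e+00]]
flap_far_press 0.78 [281. 201.] [638.   41.2  60. ]
flap_left_press 0.9 [258. 238.] [563.9  84.4  60. ]
flap_near_press 0.96 [284. 274.] [493.2  35.2  60. ]
flap_right_press 0.59 [309. 239.] [561.5 -13.5  60. ]
parts_box 0.87 [285. 241.] [566.9  37.    0. ]
sleeve_black 0.46 [234. 225.] [600. 141.   0.]
bearing_loose 0.48 [338. 257.] [534. -72.   0.]
housing_loose 0.63 [285. 276.] [496.  38.   0.]
tape 0.75 [440. 203.] [ 645. -282.    0.]
marker 0.91 [440. 285.] [ 476. -276.    0.]
screwdriver 0.89 [189. 320.] [408. 229.   0.]
scene [[ 1.79081700e-01  7.05331935e-01 -6.85883814e-01 -5.87039524e+01]
 [-9.83825708e-01  1.25488745e-01 -1.27826256e-01 -1.54439624e+02]
 [-4.08924134e-03  6.97681472e-01  7.16396427e-01  6.90642450e+02]
 [ 0.00000000e+00  0.00000000e+00  0.00000000e+00  1.00000000e+00]]
flap_far_press 0.62 [284. 206.] [634.2  45.8  60. ]
flap_near_press 0.75 [273. 258.] [485.8  32.2  60. ]
flap_right_press 0.69 [305. 233.] [561.6 -13.2  60. ]
parts_box 0.55 [284. 250.] [563.8  34.2   0. ]
sleeve_black 0.52 [236. 231.] [600. 151.   0.]
bearing_loose 0.43 [331. 266.] [536. -72.   0.]
housing_loose 0.68 [215. 209.] [661. 221.   0.]
tape 0.59 [434. 243.] [ 639. -278.    0.]
marker 0.75 [428. 302.] [ 480. -266.    0.]
screwdriver 0.81 [168. 294.] [411. 228.   0.]
1.2
```

View pics/top1.png

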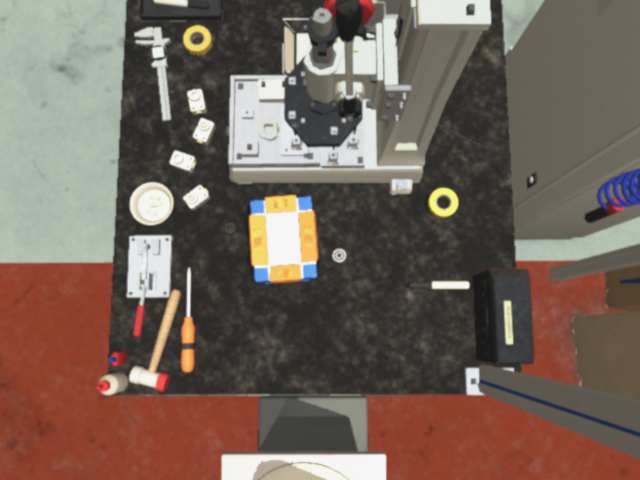

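View pics/scene1.png

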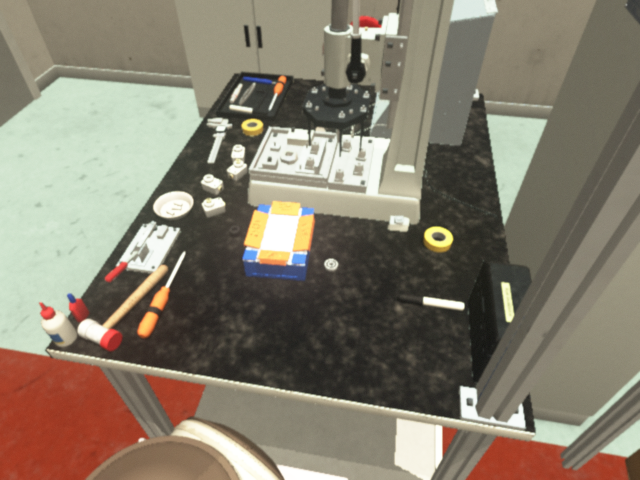

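The top view shows the box with four raised flaps centred near pixel (283, 240). The black sleeve is at (231, 228), the bearing at (338, 255), and the machine base is beyond row 183. The point spacings (145 and 98 mm) match the nominal 144 and 104. Next I'll close the gripper and look from nearby.

```bash
python3 - <<'E'
from h import *
move_gripper(0.0)
move_ptp([530,36,330],[0,np.pi,0])
o=get_obs();print(o["time"],o["eef_pos"],o["joint_pos"],o["force"])
s=snapshot("wrist");save(s,"w1")
for n in ["flap_far_press","flap_left_press","flap_near_press","flap_right_press"]:
    for r in pinpoint(s,n)[:2]: print(n,r["confidence"],np.round(r["at"]),at_z(s,r["at"],60).round(1))
for r in pinpoint(s,"parts_box")[:1]: print(r["confidence"],np.round(r["at"]),at_z(s,r["at"],0).round(1))
E
```

```text
4.3417 [529.94406694  36.64024896 329.91235412] [-7.61370198e-02  4.47248191e-02  1.35674270e+00  1.36819976e-04
  1.74026435e+00 -1.64768443e+00] [-0.23022822 -0.10375016 -0.85477439]
flap_far_press 0.83 [320. 293.] [636.8  42.8  60. ]
flap_left_press 0.78 [364. 226.] [564.2  87.8  60. ]
flap_near_press 0.83 [310. 154.] [492.7  33.2  60. ]
flap_right_press 0.66 [267. 231.] [569.  -11.1  60. ]
0.85 [312. 216.] [566.4  34.7   0. ]
```

View pics/w1.png

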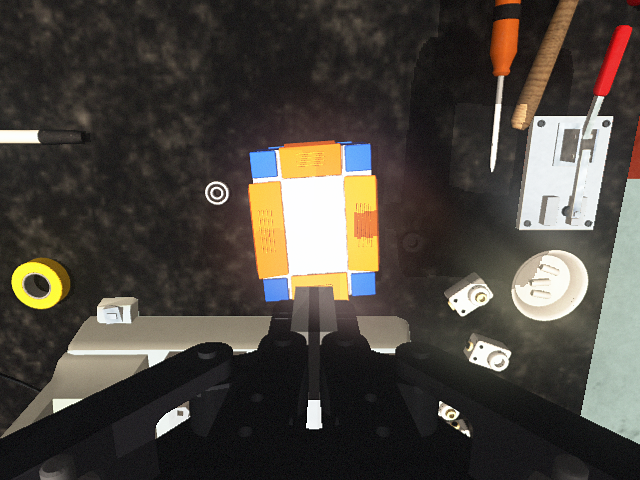

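```bash
cat >> h.py <<'E'
def press(n,x,y,z):
    x0,y0,_=get_obs()["eef_pos"]
    movel([x,y,80],speed=150)
    movel([x,y,62],speed=60)
    f0=get_obs()["force"][2]; log=[]
    for zz in np.arange(60,z-.1,-1.5):
        movel([x,y,zz],speed=15); f=get_obs()["force"][2]-f0; log.append((round(get_obs()["eef_pos"][2],1),round(f,1)))
        if f>45: break
    movel([x,y,80],speed=100)
    print(n,log,get_obs()["time"])
P=dict(near=(493.2,33),right=(568.4,-15.5),far=(638,41),left=(562.6,89.5))
E
python3 - <<'E'
from h import *
move_ptp([*P["near"],90],[0,np.pi,0])
press("near",*P["near"],52.5)
E
```

```text
near [(np.float64(60.2), np.float64(3.5)), (np.float64(58.9), np.float64(6.2)), (np.float64(57.0), np.float64(-0.4)), (np.float64(55.3), np.float64(-0.5)), (np.float64(54.0), np.float64(1.3)), (np.float64(53.7), np.float64(23.0))] 8.2583
```

The force rose to about 6 N and dropped, then a solid stop came at 53.7 mm, so the near flap snapped shut. The other three are next.

```bash
python3 - <<'E'
from h import *
for n in ["right","far","left"]: press(n,*P[n],52.5)
movel([500,36,300],speed=200)
s=snapshot("wrist");cv2.imwrite("pics/w2.png",cv2.resize(s["frame"][100:340,180:450,::-1],None,fx=2.2,fy=2.2))
for r in pinpoint(s,"parts_box")[:1]: print(r["confidence"],np.round(r["at"]),at_z(s,r["at"],0).round(1))
print(get_obs()["time"],get_obs()["eef_pos"])
E
```

```text
right [(np.float64(60.3), np.float64(3.7)), (np.float64(59.0), np.float64(8.2)), (np.float64(57.1), np.float64(2.6)), (np.float64(55.2), np.float64(0.5)), (np.float64(54.0), np.float64(2.8)), (np.float64(53.8), np.float64(21.2))] 11.4167
far [(np.float64(60.3), np.float64(1.8)), (np.float64(59.2), np.float64(5.0)), (np.float64(57.5), np.float64(3.4)), (np.float64(55.0), np.float64(-1.6)), (np.float64(54.1), np.float64(3.2)), (np.float64(53.8), np.float64(17.9))] 14.575
left [(np.float64(60.2), np.float64(0.4)), (np.float64(59.0), np.float64(7.6)), (np.float64(57.4), np.float64(5.9)), (np.float64(55.3), np.float64(0.6)), (np.float64(54.0), np.float64(3.8)), (np.float64(53.8), np.float64(21.3))] 17.7333
0.72 [314. 250.] [567.3  35.9   0. ]
19.1583 [499.931916    36.18145959 298.96971458]
```

View pics/w2.png

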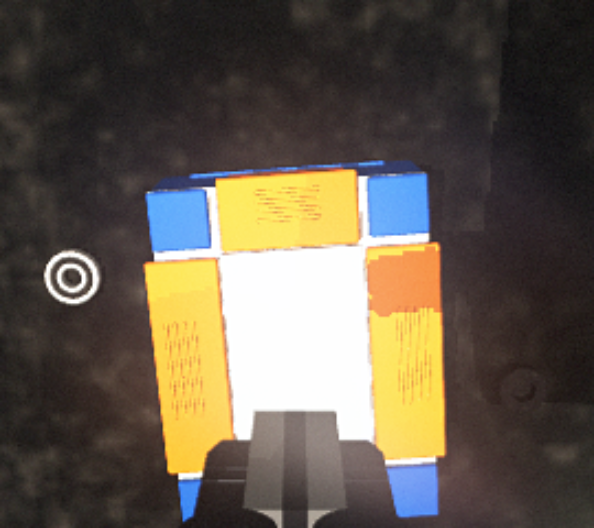

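The near, left and right flaps now sit flush with the corner blocks, and the box hasn't moved. The gripper hides the far flap, so I'll check it with the arm moved aside.

```bash
python3 - <<'E'
from h import *
move_ptp([360,250,300],[0,np.pi,0])
for i,c in enumerate(["scene","top"]):
    s=snapshot(c);im=s["frame"][180:290,220:350,::-1]
    im=cv2.resize(im,None,fx=3,fy=3,interpolation=cv2.INTER_CUBIC)
    out=im if i==0 else np.hstack([out,im])
cv2.imwrite("pics/s2.png",out);print(get_obs()["time"])
E
```

```text
20.2583
```

View pics/s2.png

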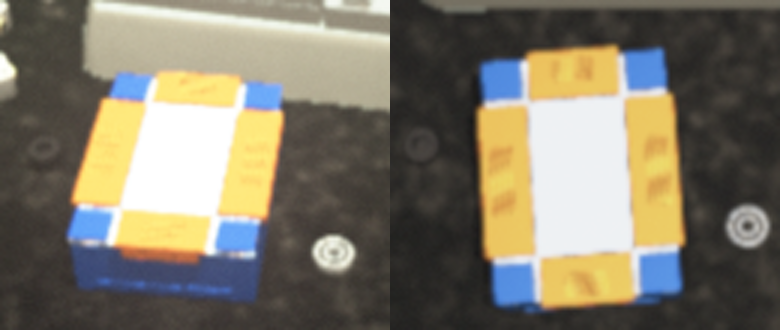

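Both views show all four flaps flush, the box in place, and the sleeve and bearing where they were.

```bash
python3 -c "
from bench import *
print(hand_in())"
```

```text
the job is handed in; nothing more can be done
None
```

All four flaps snapped shut and look flush in the last pictures, the box and the sleeve and bearing beside it look unmoved, the arm is clear, and I handed the job in after about 20 s (no verdict was returned).

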